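# Load a cell into the bench charger

## Robot

A 6-joint arm with a two-finger parallel gripper is mounted at the origin on a cart in front of the work surface, level with it; the furniture and walls round the work are solid. World frame = base frame: x ahead of the robot, y to its left, z up, the work surface at z = 0. Lengths are in m, angles in degrees, forces in N, time in s.
With the tool pointing down it reaches from about 0.35 to 0.875 m from the base axis. Payload 4.2 kg.
Tool frame: the origin (TCP) lies at the centre of the arm's flange, where the gripper is bolted on; the fingertips stand 182 mm ahead of it and the grasp point (between the pads) lies 164 mm ahead of it (r.nose_length is the distance from the TCP to the fingertips, in m); z points along the fingers, y is the line along which they close (so a half turn about z gives the same grasp; the last joint's range is limited). The gripper opens to 87 mm and grips with 3 to 60 N. Pads are 19 mm wide; open, the fingers measure 117 mm over their backs; the gripper's body (75 mm by 190 mm) begins 51 mm behind the grasp point.
Start: joints at [-61.215, 22.042, 0.453, 0, -68.411, -14.817], TCP at [0.151, -0.606, 0.405] pointing down, gripper open.
Joint ranges: [-179.83, 179.83], [-69.29, 118.12], [-61.27, 80.66], [-181.25, 117.63], [-171.15, -9.14], [-177.46, 177.46]. Speed limits (degrees/s): [159.86, 159.86, 180, 180, 180, 180].

## Interface

Orientations are given as a 3x3 rotation matrix whose columns are the frame's x, y, z axes.
In Python, from station import r, vision gives the robot as it stands. The module is installed in compiled form; this text tells all that it offers.
- The arm moves only by the shell command python3 -m creep 'ROWS'. ROWS is JSON, a list of rows, each a list of 7 numbers: the opening, from -1 (shut) to 1 (fully open), then the shift along the tool's x, y, z in mm, then the turn, a rotation vector about the tool's x, y, z in degrees. A call has 1 to 8 rows; each row is the pose to reach, as a shift and turn from the pose commanded when the call began, along the tool's axes at that moment; what a row does not reach only later rows make up. A row lasts 1/12 s, in which the tool goes at most 41.7 mm and 7.16 degrees, less where a joint would pass 70% of its speed; a pose out of reach is approached as far as the arm can. A call with a gripper value outside its range is refused whole. The fingers move at their own pace and stop on an object; the grip force is fixed at half the most. Time passes only in rows, so rows that repeat a pose let the fingers close. It gives the time, the measured TCP pose, the force, the opening and the grip force at its end, in the units of the state.
- r.sense(): the state, without advancing time (a new reading comes with each control period).
- vision.capture(name): name is "scene" or "top" or "wrist"; returns (picture, depth): 480x640x3 uint8, red, green, blue; 480x640 float32, m along the optical axis (not along the pixel's ray), 0 where there is no reading.
- vision.camera_model(name): a dict with "vertical_fov" (degrees; the focal length in pixels is half the picture's height over the tangent of half this angle, whatever the lens; pixels are square), "cx", "cy" (the principal point, pixels), "extrinsics" (4x4, takes a point from camera to world coordinates); the wrist camera has in their place "mount" (4x4, takes a point from camera to tool coordinates, whose origin is the TCP and whose axes are the flange's). Camera axes: x right, y down, z forward; pixel columns grow to the right and rows downward; lengths in m; the calibration is good to about 2 mm. A picture is of the moment at which its call begins: read the wrist's pose just before it. camera_model takes no time and is no camera call.
- r.finish_job(): hands the job in; it is judged then, once.
Trained networks look in the newest picture that a camera, given by its name, has taken for a name from the list of things; names that differ only in an ending like _2 or _b are one class to them, and where a whole thing is asked for, a point or a joint stands for the part that bears it (a point fixed in the world has none). Each returns a list of dicts, best first, with "conf" (0 to 1); they miss things now and then, are a little off and sometimes report something else, mostly with a low value. They report only what shows in the picture. A call takes as long as a camera call. They do not tell look-alikes from the thing itself.
- vision.find_in(camera, thing): "uv" ([column, row] in pixels, amid what is visible of it).
- vision.cut_out(camera, thing): "region" (480x640 bool, what is visible of it) and "uv" ([column, row] in pixels, amid what is visible of it).
The state is a dict: "time_s": time; "joints": joint angles; "joint_velocities": joint speeds; "effort": joint torques, N m; "tcp_pos": TCP position; "ee_rot": TCP orientation; "wrist_force": force on the tool from outside, world axes, zero at the start; "moment": the same for the moment, N m; "gripper_width": opening from 0.0 (shut) to 1.0 (fully open); "gripper_force": force on a finger pad.
Only numpy, scipy, OpenCV 4.12 (cv2) and the standard library are available. Lean on these libraries where they do the work, as an engineer would, in place of code of your own. Each camera call takes 0.05 s, during which the arm holds its last target. There are 200 camera calls.

## Task

Take the thick cell from the cell rack and load it into the bench charger. Come in with its button end raised, tuck the flat end under the hood of the spring contact and push it back against the spring; then, with the flat end seated there, press the button end down past the lip of the fixed contact until it snaps under and the cell lies level, held by itself. Go by feel and do not force it, for hard pressing bends the contacts, and leave the other things where they are.

Things in the scene. Friction and masses are not known exactly. Their poses are not given: they have to be found in the camera images.
- thick_cell: thick rechargeable cell, about 90 g: dark cylinder 26 mm in diameter, can 65 mm long, with a steel button (10 mm in diameter, 3 mm high) at one end; the other end is flat. Lies in one of the rack's two places, its axis 30 mm above the bench, button end towards the robot. Origin on its axis at the middle of the can; x points along the axis to the button end
- button_end (a point): tip of the steel button of the thick cell, 35.5 mm from its origin
- flat_end (a point): middle of the flat end of the thick cell, 32.5 mm from its origin
- thin_cell: a thinner cell, 18 mm in diameter and 65 mm long, flat at both ends, in the rack's other place; stays there. Origin at its middle, x along its axis
- cell_rack: fixed grey rack, 76 x 126 mm, with two V-notched combs (x = -25 to -19 and 19 to 25 mm in its frame, 25 mm high; base 5 mm thick) on which two cells lie along the rack's x, at y = -28 and +28 mm. Between the combs the fingers have 38 mm of free length and reach as low as the base. Origin at the centre of its underside
- charger: fixed white charger, 168 x 100 mm, on levelling feet: its origin (centre of the underside) is 0 to 5 mm above the bench. Bay along x, from the spring contact (far from the robot) to the fixed contact (near). Deck z = 20 mm. Spring tower x = -76 to -44 (59 high), fixed tower 35.5 to 64 mm (55 high), both 42 wide. V cradle x = -37 to -16 (41 high, 46 wide)
- lip_tip (a point): lower edge of the dark lip on the fixed tower, charger x = 33.3, z = 46 mm. The lip is 16 mm wide and juts 2.2 mm from the tower's face (x = 35.5); nose upright to z = 49, above it a steep ramp back to x = 35.9, z = 54.5. The button slides down over ramp and nose, wedging the cell back on its spring, and snaps under the lip. Pressing there takes 9 to 15 N; much over 18 N is too hard
- lift_pad (a joint): travel (m) of the sprung V pad under the button end (charger x = 22 to 32 mm, 38 mm wide): 0 when free and up, 0.0035 with the cell in, hard stop at 0.00425; pushes up with 0.6 N at once and 0.2 N more for each mm. It lifts the button against the lip from below, so the button end must be pressed just past level, nearly to the pad's stop, before it can snap under the lip
- bay_seat (a point): where the origin of the thick cell comes to lie when it is in: on the bay's axis, charger x = 0, z = 41 mm. The seated cell lies along the charger's x, button to +x against the fixed contact, its lowest line at z = 28 mm. A cell tilted about 14 degrees, held a little above the cradle with the spring pushed back 9 to 11 mm, may be let go: the spring clamps it between its face and the ramp
- spring_shoe (a joint): travel of the spring contact (m): 0 when free, grows as it is pushed back towards charger -x, hard stop at 0.012. It pushes back with 2 N at once and 0.25 N more for each mm. With the cell in, it reads about 0.0065; with the tilted cell clamped between it and the ramp about 0.009; for the button to pass the lip it goes to about 0.011
- spring_face (a point): middle of the steel face of the spring contact, 19 mm wide, charger z = 41 mm, when free at charger x = -26 mm; moves with it. Above it a hood juts 4.5 mm towards charger +x, underside 15.5 and top 19.5 mm above this point. A level cell cannot be let in past the hood (too little spring travel); tilted 35 to 40 degrees, flat end low, it goes in under it, button end over the fixed tower
- beaker_100: 100 ml glass beaker, 52 mm in diameter, 68 mm high, a bystander; origin at its base
- vial_1: amber screw vial with a black cap, 28 mm in diameter, 62 mm high, a bystander; origin at its base
- vial_2: amber screw vial with a red cap, 28 mm in diameter, 62 mm high, a bystander; origin at its base
- timer: white bench timer, 66 x 66 x 20 mm, a bystander; origin at its base
- marker: black and white marker pen, 135 mm long, 17 mm thick, a bystander; origin at its underside
Things that resemble listed ones, but are neither listed nor needed, are in the scene too. What is shaped like the thick_cell but blue or purple is not meant.

How it is judged:
By the outcome, as a careful person would: the job done as asked, in the order asked, and still so for the second after the job is handed in, with the robot touching nothing.
It also fails if it takes over 56 s, if anything falls off the work surface, if the arm or the gripper's body presses on something with over 40 N, if the wrist force passes 120 N, or if a joint passes its speed limit or range.

## Working session

There is one attempt and no reset: what is moved stays moved. The work goes in short steps, Python scripts to look and compute and a shell command to move; the robot and the scene stay as the last step left them, time stands still between calls to the robot, and variables do not carry over. Pictures are saved under pics/ and viewed, at most 10 in all, crops included, and the job is handed in when it is done.

```bash
mkdir -p pics; cat > h.py <<'E'
import numpy as np, cv2
from station import r, vision
def K(c):
    m=vision.camera_model(c); f=240/np.tan(np.radians(m["vertical_fov"]/2)); return f,m["cx"],m["cy"]
def T(c):
    m=vision.camera_model(c)
    if "extrinsics" in m: return np.array(m["extrinsics"])
    s=r.sense(); W=np.eye(4); W[:3,:3]=s["ee_rot"]; W[:3,3]=s["tcp_pos"]; return W@np.array(m["mount"])
def cloud(c,d,E):
    f,cx,cy=K(c); v,u=np.mgrid[:480,:640]
    P=np.stack([(u-cx)/f*d,(v-cy)/f*d,d],-1); return P@E[:3,:3].T+E[:3,3]
def cap(c,name=None):
    E=T(c); p,d=vision.capture(c)
    if name: cv2.imwrite(f"pics/{name}.png",p[:,:,::-1])
    return p,d,cloud(c,d,E)
def project(c,P,E):
    f,cx,cy=K(c); q=(np.asarray(P)-E[:3,3])@E[:3,:3]; return q[...,:2]/q[...,2:]*f+[cx,cy]
E
python3 - <<'E'
from h import *
for c in ("top","scene"):
    p,d,W=cap(c,c); np.save(f"pics/{c}.npy",W)
    for t in ("thick_cell","thin_cell","cell_rack","charger"):
        for o in vision.cut_out(c,t)[:4]:
            g=o["region"]&(d>0); q=W[g]
            print(c,t,round(o["conf"],2),np.round(o["uv"]),g.sum(),np.round(np.median(q,0),3) if len(q) else '')
a,b=[cv2.imread(f"pics/{c}.png") for c in("top","scene")]
cv2.imwrite("pics/ab.png",cv2.resize(np.vstack([a,b]),(450,600*1),interpolation=3) if 0 else a)
print(r.sense())
E
```

```text
top thick_cell 0.94 [173. 302.] 385 [0.444 0.321 0.023]
top thick_cell 0.85 [216. 252.] 363 [0.549 0.228 0.04 ]
top thick_cell 0.64 [267. 257.] 345 [0.54  0.12  0.023]
top thick_cell 0.61 [203. 205.] 370 [0.658 0.258 0.022]
top thin_cell 0.64 [192. 250.] 252 [0.555 0.284 0.031]
top thin_cell 0.52 [420. 243.] 537 [ 0.557 -0.229  0.014]
top cell_rack 0.6 [201. 253.] 1200 [0.549 0.261 0.005]
top cell_rack 0.17 [191. 249.] 245 [0.555 0.284 0.031]
top charger 0.76 [348. 258.] 3471 [ 0.53  -0.059  0.024]
top charger 0.59 [216. 251.] 369 [0.551 0.228 0.04 ]
scene thick_cell 0.73 [276. 264.] 258 [0.526 0.117 0.019]
scene thick_cell 0.67 [190. 257.] 227 [0.441 0.318 0.019]
scene thick_cell 0.55 [246. 248.] 265 [0.54  0.225 0.034]
scene thick_cell 0.48 [264. 237.] 173 [0.649 0.25  0.019]
scene thin_cell 0.5 [232. 246.] 122 [0.551 0.283 0.029]
scene cell_rack 0.8 [239. 257.] 538 [0.527 0.234 0.006]
scene cell_rack 0.61 [340. 284.] 2355 [ 0.509 -0.071  0.024]
scene charger 0.57 [338. 284.] 2342 [ 0.507 -0.071  0.024]
scene charger 0.4 [310. 236.] 378 [0.732 0.158 0.015]
{'time_s': 0.5, 'joints': array([-6.12143099e+01,  2.20422287e+01,  4.48418611e-01, -2.28920308e-03,
       -6.84105859e+01, -1.48146742e+01]), 'joint_velocities': array([-0.03720568, -0.14273541,  0.014228  ,  0.0247219 ,  0.00484673,
        0.08135334]), 'effort': array([ 6.81469260e-05, -3.90073907e+01,  1.87448806e+01,  4.22075719e+00,
        1.50267547e-02, -4.06082677e-05]), 'tcp_pos': array([ 0.15088753, -0.60647181,  0.40470955]), 'ee_rot': array([[-9.70421533e-01, -2.41416754e-01, -4.38522296e-06],
       [-2.41416753e-01,  9.70421529e-01,  8.51329047e-05],
       [-1.62969947e-05,  8.36734702e-05, -9.99999996e-01]]), 'wrist_force': array([-0.16435101,  0.42427733, -0.10233087]), 'moment': array([ 0.05034324, -0.02294062, -0.02429957]), 'gripper_force': 0.0, 'gripper_width': 1.0037333243939581}
```

View pics/top.png

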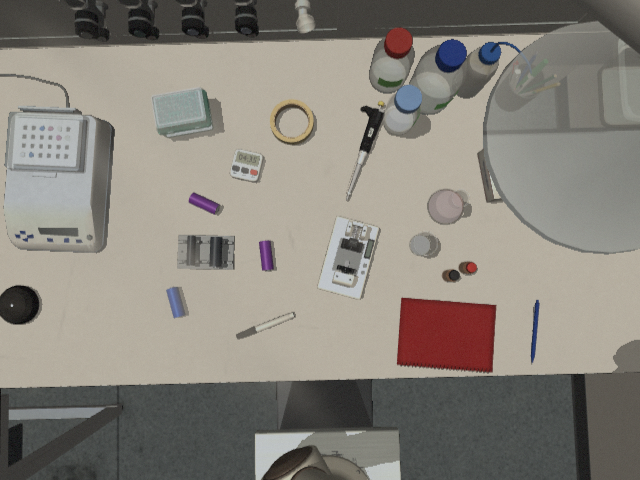

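```bash
python3 - <<'E'
from h import *
a=cv2.imread("pics/top.png"); c=cv2.resize(a[190:330,160:400],(800,467),interpolation=cv2.INTER_CUBIC); cv2.imwrite("pics/crop.png",c)
p,d,W=cap("top")
print("mount",np.round(vision.camera_model("wrist")["mount"],3).tolist(), vision.camera_model("wrist")["vertical_fov"])
# charger: tower tops and outline
roi=np.zeros((480,640),bool); roi[205:310,310:390]=1
g=roi&(W[...,2]>0.012)&(d>0); q=W[g]
rect=cv2.minAreaRect((q[:,:2]*1000).astype(np.float32)); print("charger",rect, g.sum())
g2=roi&(W[...,2]>0.048); 
n,l=cv2.connectedComponents(g2.astype(np.uint8))
for i in range(1,n):
    q=W[l==i]
    if len(q)>5: print(len(q),np.round(q.mean(0),4),q[:,2].max(), cv2.minAreaRect((q[:,:2]*1000).astype(np.float32)))
for nm,(u,v) in dict(thick=(216,252),thin=(192,250)).items():
    o=W[v-25:v+25,u-14:u+14].reshape(-1,3); o=o[o[:,2]>(.036 if nm=="thick" else .029)]; print(nm,len(o),np.round(o.mean(0),4),cv2.minAreaRect((o[:,:2]*1000).astype(np.float32)))
roi[:]=0; roi[225:280,170:242]=1; q=W[roi&(W[...,2]>.003)]; print("rack",cv2.minAreaRect((q[:,:2]*1000).astype(np.float32)))
E
```

```text
mount [[0.001, -0.954, -0.299, 0.083], [1.0, 0.0, 0.001, -0.0], [-0.001, -0.299, 0.954, 0.02], [0.0, 0.0, 0.0, 1.0]] 67.3052082263461
charger ((530.815185546875, -60.42808532714844), (100.16722106933594, 168.5712127685547), 73.23416900634766) 3412
182 [ 0.5882 -0.0772  0.0775] 1.1580888775003082 ((540.29345703125, -50.06580352783203), (45.781436920166016, 148.51522827148438), 59.425296783447266)
81 [ 0.559  -0.0681  0.0764] 1.1580888775003082 ((524.5806274414062, -38.808067321777344), (22.249042510986328, 115.76920318603516), 49.234169006347656)
249 [ 0.4844 -0.0464  0.0569] 0.06345456136474859 ((485.1992492675781, -46.658714294433594), (41.951820373535156, 27.97754669189453), 73.31816101074219)
thick 303 [0.5491 0.2256 0.0591] ((535.6068725585938, 123.73194122314453), (242.98780822753906, 64.3449935913086), 82.57504272460938)
thin 182 [0.5525 0.2778 0.0628] ((537.497314453125, 149.64187622070312), (294.2376708984375, 64.32221221923828), 83.1438980102539)
rack ((549.2329711914062, 170.88172912597656), (329.7318420410156, 121.40289306640625), 88.64865112304688)
```

View pics/crop.png

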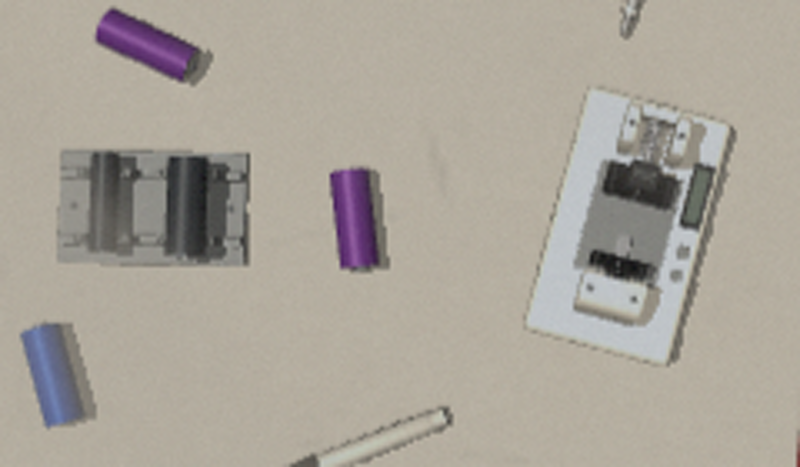

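Candidates: the purple cells at pixels (204,204) and (267,256) and the blue one at (176,302) are excluded by colour. The dark, thick cylinder in the rack at (216,252), crop (187,205), is the thick_cell, and the thinner grey one beside it at (192,250) is the thin cell. The charger is at (348,258), with its spring at the far end and its fixed tower near the robot. I'll fly over the charger first and measure it there.

```bash
python3 -m creep '[[1,-38,33,2,0,0,2],[1,-76,66,4,0,0,4],[1,-114,99,6,0,0,6],[1,-152,132,8,0,0,8],[1,-190,166,10,0,0,10],[1,-225,197,12,0,0,12],[1,-248,218,13,0,0,14],[1,-250,219,14,0,0,14]]'; python3 - <<'E'
from h import *
s=r.sense(); R=s["ee_rot"]; print(s["tcp_pos"],np.round(R,3).tolist()); print(np.round(R.T@(np.array([.53,-.06,.38])-s["tcp_pos"])*1000,1))
E
```

```text
time_s: 1.22
tcp_pos: [0.3412, -0.3318, 0.3913]
ee_rot: [[-1.0, 0.002, 0.001], [0.002, 1.0, -0.001], [-0.001, -0.001, -1.0]]
wrist_force: [0.7, -0.0, 1.0]
gripper_width: 0.998
gripper_force: 0.0
[ 0.34123355 -0.33175325  0.39125117] [[-1.0, 0.002, 0.001], [0.002, 1.0, -0.001], [-0.001, -0.001, -1.0]]
[-188.3  272.1   11.3]
```

```bash
python3 -m creep '[[1,-24,34,2,0,0,2],[1,-48,68,4,0,0,4],[1,-72,102,6,0,0,6],[1,-96,136,7,0,0,9],[1,-120,170,8,0,0,12],[1,-144,204,9,0,0,15],[1,-168,238,10,0,0,17],[1,-188,265,11,0,0,17]]' | head -3; python3 -m creep '[[1,0,7,0,0,0,0],[1,0,7,0,0,0,0],[1,0,7,0,0,0,0]]'
python3 - <<'E'
from h import *
p,d,W=cap("wrist","w1"); np.save("pics/w1.npy",W)
for t in ("charger","spring_face","lip_tip"):
    for o in vision.cut_out("wrist",t)[:2]:
        g=o["region"]&(d>0); q=W[g]; print(t,round(o["conf"],2),np.round(o["uv"]),g.sum(),np.round(np.median(q,0),4))
        if t=="charger" and o["conf"]>.4:
            for lo,hi in((.012,.032),(.050,.068)):
                k=q[(q[:,2]>lo)&(q[:,2]<hi)]; print(len(k),cv2.minAreaRect((k[:,:2]*1000).astype(np.float32)))
            h,e=np.histogram(q[:,2],bins=np.arange(0,.07,.001)); print([(round(b*1000),int(a)) for a,b in zip(h,e) if a>150])
E
```

```text
time_s: 1.88
tcp_pos: [0.53, -0.0662, 0.38]
ee_rot: [[-0.956, 0.293, 0.001], [0.293, 0.956, 0.0], [-0.001, 0.001, -1.0]]
time_s: 2.13
tcp_pos: [0.5305, -0.062, 0.3796]
ee_rot: [[-0.956, 0.292, -0.001], [0.292, 0.956, -0.0], [0.001, -0.0, -1.0]]
wrist_force: [-0.1, -0.5, 0.0]
gripper_width: 1.001
gripper_force: 0.0
charger 0.85 [317. 208.] 17892 [ 0.5242 -0.0563  0.0242]
12960 ((530.7548828125, -57.424781799316406), (100.64820098876953, 166.6046142578125), 73.3326644897461)
3161 ((538.1871337890625, -59.90996170043945), (41.71453857421875, 137.3894805908203), 73.49111938476562)
[(21, 386), (22, 2121), (23, 5230), (24, 3687), (25, 703), (42, 154), (44, 172), (56, 165), (57, 309), (58, 637), (59, 456), (62, 278), (63, 277), (64, 188)]
spring_face 0.64 [321. 254.] 492 [ 0.5591 -0.0662  0.0639]
lip_tip 0.83 [319. 207.] 17844 [ 0.5237 -0.0564  0.0242]
```

View pics/w1.png

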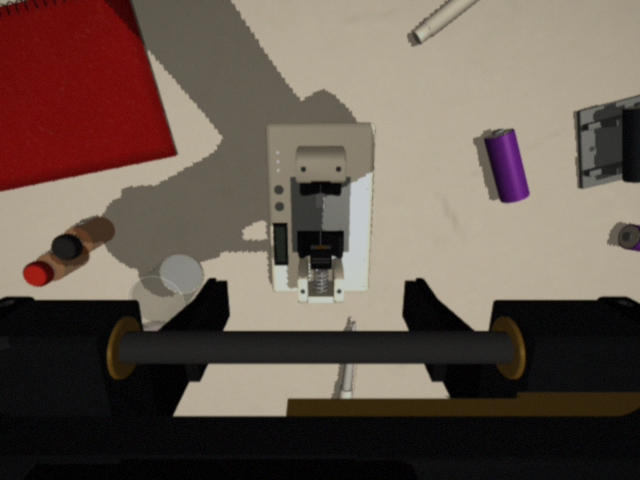

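```bash
python3 - <<'E'
from h import *
W=np.load("pics/w1.npy"); E=T("wrist"); s=r.sense(); R=s["ee_rot"]; t=s["tcp_pos"]
for P in ([.0095,.0435,.182],[.0095,-.0435,.182],[-.0095,.0435,.182],[0,0,.164]): print(project("wrist",R@np.array(P)+t,E))
p=cv2.imread("pics/w1.png"); print("row 290/300 dark edges",[np.where(p[v,180:460].max(1)<60)[0][[0,-1]]+180 for v in (283,290)], [ (np.where(p[v,200:300].max(1)<60)[0].max()+200 if (p[v,200:300].max(1)<60).any() else None, np.where(p[v,345:440].max(1)<60)[0].min()+345) for v in (285,295,310)])
b=np.r_[W[130:270,385:400].reshape(-1,3)]; print("bench z",np.median(b[:,2]),b[:,2].std(), "side", np.median(W[240:270,430:470,2]),np.median(W[60:110,330:380,2]))
a=np.radians(163.4); u=np.array([np.cos(a),np.sin(a)]); v=np.array([-u[1],u[0]]); c=np.array([.5315,-.058])
X=(W[...,:2]-c)@u*1e3; Y=(W[...,:2]-c)@v*1e3; Z=W[...,2]*1e3
roi=np.zeros_like(X,bool); roi[110:305,255:390]=1
m=lambda n,g:print(n,g.sum(),"x",np.round(np.percentile(X[g],[1,5,50,95,99]),1),"y",np.round(np.percentile(Y[g],[1,5,50,95,99]),1),"z",np.round(np.percentile(Z[g],[5,50,95]),1))
m("base",roi&(Z>15)&(Z<30)&(abs(X)<90)&(abs(Y)<60))
m("fix",roi&(Z>55)&(X>20)&(X<75)&(abs(Y)<30))
m("spr",roi&(Z>55)&(X<-15)&(abs(Y)<30))
m("cradle",roi&(Z>38)&(Z<48)&(X<-8)&(X>-40)&(abs(Y)<30))
print("far edge y fit"); 
for y0 in (-15,0,15):
  g=roi&(abs(Y-y0)<4)&(Z>54)&(X>20); print(y0,np.round([X[g].min(),X[g].max()],1))
E
```

```text
[404.46655746 280.82921888]
[226.92451419 280.79374931]
[401.67358095 315.3165841 ]
[315.77487714 316.73480225]
row 290/300 dark edges [array([206, 425]), array([201, 430])] [(np.int64(226), np.int64(405)), (np.int64(227), np.int64(404)), (np.int64(228), np.int64(403))]
bench z -6.352627370995179e-05 0.022186564715600477 side -7.511693869366454e-06 -4.51802780536692e-05
base 12884 x [-78.3 -67.8  10.6  79.1  83.2] y [-49.  -45.7   0.7  45.5  48.8] z [21.8 23.7 25.4]
fix 1401 x [35.7 37.3 47.6 57.8 58.8] y [-20.5 -18.8   0.1  18.5  20.2] z [55.8 58.4 59.7]
spr 1327 x [-75.1 -73.4 -51.7 -23.  -21.1] y [-20.4 -18.6  -0.4  18.7  20.4] z [56.5 62.5 64.9]
cradle 516 x [-36.2 -35.2 -25.3 -15.6 -15.2] y [-20.5 -19.3  -0.8  19.6  20.7] z [38.6 42.7 45.5]
far edge y fit
-15 [36.4 60.9]
0 [34.4 82.4]
15 [36.5 61.1]
```

```bash
python3 -m creep '[[1,9,39,7,0,0,-2],[1,18,78,14,0,0,-4],[1,28,117,21,0,0,-7],[1,37,156,28,0,0,-10],[1,46,195,35,0,0,-13],[1,56,234,42,0,0,-15],[1,63,268,48,0,0,-17],[1,66,281,50,0,0,-17]]'|head -3; python3 -m creep '[[1,0,0,0,0,0,0],[1,0,0,0,0,0,0]]'|head -3
python3 - <<'E'
from h import *
p,d,W=cap("wrist","w2"); np.save("pics/w2.npy",W); s=r.sense(); R=s["ee_rot"]; t=s["tcp_pos"]
for o in vision.cut_out("wrist","thick_cell")[:3]:
    g=o["region"]&(d>0); q=W[g]; print(round(o["conf"],2),np.round(o["uv"]),g.sum(),np.round(np.median(q,0),4),"rgb",p[g].mean(0))
    k=q[(q[:,2]>.034)&(q[:,2]<.05)]
    if len(k)>50:
        print(np.round(np.percentile(k,[.5,50,99.5],axis=0),4).tolist(),cv2.minAreaRect((k[:,:2]*1000).astype(np.float32)))
        v=cv2.fitLine(k[:,:2].astype(np.float32),cv2.DIST_L2,0,.01,.01).ravel(); print(np.round(v,4))
E
```

```text
time_s: 3.0
tcp_pos: [0.5502, 0.2287, 0.3289]
ee_rot: [[-1.0, -0.002, 0.0], [-0.002, 1.0, 0.0], [-0.0, 0.0, -1.0]]
time_s: 3.17
tcp_pos: [0.55, 0.2255, 0.3296]
ee_rot: [[-1.0, 0.001, -0.001], [0.001, 1.0, -0.001], [0.001, -0.001, -1.0]]
0.97 [198. 217.] 2622 [0.5373 0.1277 0.024 ] rgb [48.02517162 21.40617849 56.80320366]
0.67 [324. 229.] 2715 [0.5468 0.2327 0.0412] rgb [24.62836096 25.51933702 25.37642726]
[[0.5164, 0.2201, 0.0342], [0.5475, 0.2328, 0.0415], [0.5825, 0.246, 0.0444]] ((549.2488403320312, 232.88829040527344), (25.311840057373047, 68.2419662475586), 87.45899200439453)
[ 0.999  -0.0457  0.5482  0.2328]
0.63 [337. 325.] 499 [0.6423 0.2432 0.0179] rgb [63.43086172 33.48096192 71.78757515]
```

View pics/w2.png

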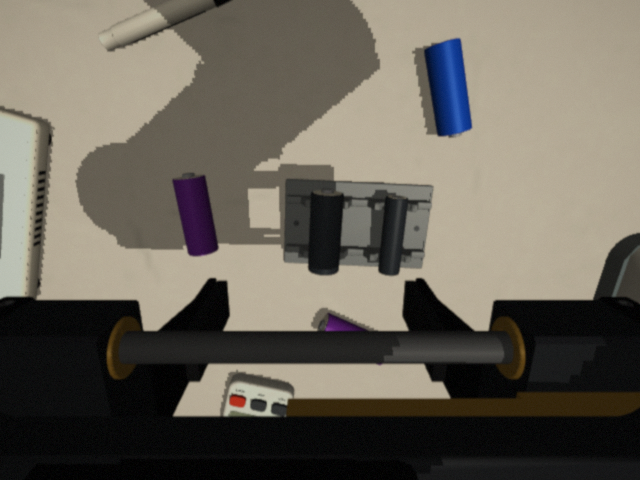

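Thick cell is the dark one at (324,230), its button up the picture towards the robot. The thin one is at (392,233), and the purple (197,217) and blue (448,87) cells are excluded by colour.

```bash
python3 - <<'E'
from h import *
W=np.load("pics/w2.npy"); s=r.sense(); R=s["ee_rot"]; t=s["tcp_pos"]
a=np.radians(177.4); u=np.array([np.cos(a),np.sin(a)]); v=np.array([-u[1],u[0]]); c=np.array([.5508,.2327])
X=(W[...,:2]-c)@u*1e3; Y=(W[...,:2]-c)@v*1e3; Z=W[...,2]*1e3
g=(Z>18)&(Z<28)&(abs(X)<45)&(abs(Y)>16)&(Y>-45)&(Y<0+40); print("combs",np.histogram(X[g],bins=np.arange(-40,41,3)))
g=(Z>3)&(Z<8)&(abs(X)<50)&(abs(Y+28)<70); print("base",np.percentile(X[g],[1,99]),np.percentile(Y[g],[1,99]))
g=(Z>34)&(Z<46)&(abs(X)<40)&(abs(Y)<14); print("cell",np.percentile(X[g],[.5,99.5]),np.percentile(Y[g],[1,50,99]),Z[g].max())
tgt=np.r_[c+.004*u,.202]; print(np.round(R.T@(tgt-t)*1e3,1))
E
```

```text
combs (array([ 0,  0,  0,  0,  0, 43, 68, 39,  0,  0,  0,  0,  0,  0,  0,  0,  0,
        0,  0,  7, 72, 78,  0,  0,  0,  0]), array([-40, -37, -34, -31, -28, -25, -22, -19, -16, -13, -10,  -7,  -4,
        -1,   2,   5,   8,  11,  14,  17,  20,  23,  26,  29,  32,  35,
        38]))
base [-36.49231919  38.09443187] [-89.95964245  33.91225409]
cell [-31.61659997  34.50640646] [-12.38099103   0.03822837  11.90581455] 45.409940599220434
[  3.2   8.5 128.1]
```

```bash
python3 -m creep '[[0,2,4,35,0,0,2.6],[0,3,8,70,0,0,2.6],[0,3,8,85,0,0,2.6],[0,3,8,90,0,0,2.6],[0,3,8,90,0,0,2.6],[0,3,8,90,0,0,2.6]]'
python3 - <<'E'
from h import *
c=np.array([.5508,.2327]);a=np.radians(177.4); u=np.array([np.cos(a),np.sin(a)])
s=r.sense(); R=s["ee_rot"]; t=s["tcp_pos"]; print(t,np.degrees(np.arctan2(R[1,0],R[0,0])),np.round(R.T@(np.r_[c+.004*u,.202]-t)*1e3,1))
p,d,W=cap("wrist"); s=r.sense(); print(s["tcp_pos"])
for o in vision.cut_out("wrist","thick_cell")[:3]:
    k=W[o["region"]&(d>0)]; k=k[(k[:,2]>.036)&(k[:,2]<.05)]
    if len(k)>200:
        x=(k[:,:2]-c)@u*1e3; y=(k[:,:2]-c)@np.array([-u[1],u[0]])*1e3; print(o["conf"],len(k),np.percentile(x,[.5,99.5]),np.percentile(y,[1,50,99]))
E
```

```text
time_s: 3.77
tcp_pos: [0.5477, 0.2333, 0.2411]
ee_rot: [[-0.999, 0.047, 0.002], [0.047, 0.999, 0.001], [-0.002, 0.001, -1.0]]
wrist_force: [0.1, 0.1, -0.1]
gripper_width: 0.631
gripper_force: 0.0
[0.5477382  0.23327981 0.24109401] 177.31125674233465 [ 1.  -0.5 39.1]
[0.54781084 0.23360099 0.24161313]
0.79 4265 [-27.28332013  33.18113988] [-11.38651271  -0.29035805  11.26001643]
```

```bash
python3 -m creep '[[0,1,-0.7,15,0,0,0],[0,1,-0.7,30,0,0,0],[0,1,-0.7,39,0,0,0],[0,1,-0.7,39,0,0,0],[0,1,-0.7,39,0,0,0]]'; python3 -m creep '[[-1,0,0,0,0,0,0],[-1,0,0,0,0,0,0],[-1,0,0,0,0,0,0],[-1,0,0,0,0,0,0],[-1,0,0,0,0,0,0],[-1,0,0,0,0,0,0]]'
```

```text
time_s: 4.28
tcp_pos: [0.5463, 0.2334, 0.2013]
ee_rot: [[-0.999, 0.046, 0.001], [0.046, 0.999, 0.0], [-0.001, 0.0, -1.0]]
wrist_force: [0.2, 0.2, -0.1]
gripper_width: 0.502
gripper_force: 0.0
time_s: 4.78
tcp_pos: [0.5461, 0.2332, 0.2014]
ee_rot: [[-0.999, 0.046, 0.001], [0.046, 0.999, -0.0], [-0.001, -0.0, -1.0]]
wrist_force: [0.4, -1.5, 3.1]
gripper_width: 0.29
gripper_force: 30.0
```

```bash
cat >> h.py <<'E'
from scipy.spatial.transform import Rotation as Ro
C=np.array([.5311,-.0579,.0036]); YAW=163.4; CX,CZ=-.0047,.1714   # charger origin, yaw; cell mid in tool
def frame():
    return Ro.from_euler("z",YAW,degrees=True).as_matrix()
def pose(xf,zf,th,cx=None,cz=None,y=0):
    "tool pose with flat-end centre at charger (xf,y,zf) mm, tilt th"
    F=frame(); t=np.radians(th); ax=np.array([np.cos(t),0,np.sin(t)]); dn=np.array([np.sin(t),0,-np.cos(t)])
    R=F@np.stack([ax,np.cross(dn,ax),dn],1); p=C+F@(np.array([xf,y,zf])/1e3)
    return R, p-R@np.array([(CX if cx is None else cx)-.0325,0,CZ if cz is None else cz])
def delta(R,p):
    s=r.sense(); A=np.array(s["ee_rot"]); return np.round(A.T@(p-s["tcp_pos"])*1e3,1).tolist(), np.round(Ro.from_matrix(A.T@R).as_rotvec(degrees=True),1).tolist()
def where():
    s=r.sense(); A=frame().T@s["ee_rot"]; q=frame().T@(s["ee_rot"]@np.array([CX-.0325,0,CZ])+s["tcp_pos"]-C)*1e3
    f=frame().T@s["wrist_force"]; return "t %.2f flat xyz %s tilt %.1f F(charger) %s M %s grip %.3f"%(s["time_s"],np.round(q,1),np.degrees(np.arctan2(A[2,0],A[0,0])),np.round(f,1),np.round(s["moment"],2),s["gripper_width"])
E
python3 -m creep '[[-1,0,0,-15,0,0,0],[-1,0,0,-45,0,0,0],[-1,0,0,-80,0,0,0],[-1,0,0,-110,0,0,0],[-1,0,0,-110,0,0,0]]'
python3 - <<'E'
from h import *
print(where()); print(delta(*pose(-10,100,37)))
E
```

```text
time_s: 5.2
tcp_pos: [0.5475, 0.2344, 0.3176]
ee_rot: [[-0.999, 0.044, 0.011], [0.044, 0.999, 0.007], [-0.011, 0.007, -1.0]]
wrist_force: [1.5, -0.1, -0.3]
gripper_width: 0.287
gripper_force: 30.0
t 5.20 flat xyz [  30.2 -295.5  143. ] tilt -0.7 F(charger) [-1.4 -0.3 -0.3] M [ 0.06 -0.15 -0.01] grip 0.287
([-76.9, -313.4, 53.3], [-4.1, 37.4, 13.7])
```

```bash
python3 -m creep '[[-1,-8,-32,3,-0.4,3.7,1.4],[-1,-17,-70,8,-1,8,3],[-1,-27,-110,15,-1.5,14,5],[-1,-37,-150,22,-2,20,7],[-1,-47,-190,29,-2.5,26,9],[-1,-57,-230,36,-3,31,11],[-1,-67,-270,44,-3.5,35,13],[-1,-75,-305,52,-4.1,37.4,13.7]]' |head -2; python3 -m creep '[[-1,0,0,0,0,0,0],[-1,0,0,0,0,0,0],[-1,0,0,0,0,0,0]]'|head -2
python3 - <<'E'
from h import *
print(where()); p,d,W=cap("wrist","w3"); np.save("pics/w3.npy",W); print(where()); print(delta(*pose(-10,75,37)))
s=r.sense(); Q=(W-s["tcp_pos"])@s["ee_rot"]*1e3   # tool frame
g=(abs(Q[...,1])<16)&(Q[...,2]>140)&(Q[...,2]<190)&(Q[...,0]>8)&(Q[...,0]<45)&(d>0)
q=Q[g]; print(len(q),np.percentile(q[:,0],[1,50,99,99.9]),np.percentile(q[:,1],[1,50,99]),np.percentile(q[:,2],[1,5,50]))
k=q[(q[:,0]>12)&(q[:,0]<25)]; 
A=np.c_[k[:,1],k[:,2],np.ones(len(k))]; so=np.linalg.lstsq(A,-(k[:,1]**2+k[:,2]**2),rcond=None)[0]; print("axis y,z,r",-so[0]/2,-so[1]/2,np.sqrt((so[0]**2+so[1]**2)/4-so[2]))
print("top line z vs x",[ (x0,round(float(np.percentile(q[(abs(q[:,0]-x0)<2)&(abs(q[:,1])<3)][:,2],50)),1)) for x0 in (12,17,22,26) if ((abs(q[:,0]-x0)<2)&(abs(q[:,1])<3)).any()])
E
```

```text
time_s: 5.87
tcp_pos: [0.6074, -0.0772, 0.2573]
time_s: 6.12
tcp_pos: [0.6068, -0.0747, 0.2579]
t 6.12 flat xyz [-2.4 -4.2 95.7] tilt 37.6 F(charger) [-0.5 -0.2 -0.6] M [-0.42 -1.4  -0.02] grip 0.288
t 6.17 flat xyz [-2.3 -4.9 96.3] tilt 37.5 F(charger) [-0.8  0.4 -1.7] M [-0.4  -1.36 -0.01] grip 0.286
([-17.6, -6.1, 12.6], [-0.4, -0.5, -0.3])
3980 [ 8.25679646 18.91232489 30.93705465 31.20911779] [-15.62075521  -0.19741307  15.65524038] [141.68021022 148.18412336 161.28746418]
axis y,z,r -0.75918583207208 171.29385979192915 12.539508727768432
top line z vs x [(12, 158.9), (17, 159.0), (22, 159.0), (26, 159.4)]
```

View pics/w3.png

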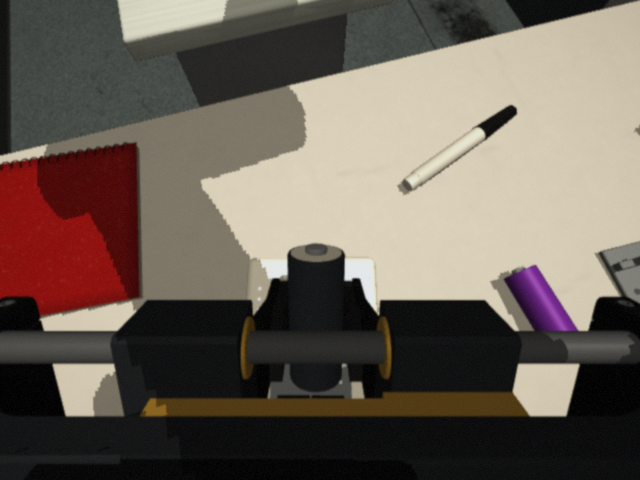

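```bash
python3 -m creep '[[-1,-9,-3,6,0,0,0],[-1,-17.6,-6,12.6,0,-0.5,0],[-1,-17.6,-6,12.6,0,-0.5,0],[-1,-17.6,-6,12.6,0,-0.5,0],[-1,-17.6,-6,12.6,0,-0.5,0]]'|head -2
python3 - <<'E'
from h import *
print(where());  print(delta(*pose(-9,50,37)),delta(*pose(-9,41,37)))
p,d,W=cap("wrist"); p,d,W=cap("scene"); cv2.imwrite("pics/s1.png",cv2.resize(p[200:340,240:430,::-1],None,fx=4,fy=4,interpolation=2))
E
```

```text
time_s: 6.58
tcp_pos: [0.6113, -0.0817, 0.2385]
t 6.58 flat xyz [-10.2   1.3  75.6] tilt 37.0 F(charger) [-0.6  0.5 -0.2] M [-0.41 -1.38  0.04] grip 0.291
([-14.5, 0.1, 21.1], [-0.4, -0.0, -0.3]) ([-19.9, 0.2, 28.3], [-0.4, -0.0, -0.3])
```

View pics/s1.png

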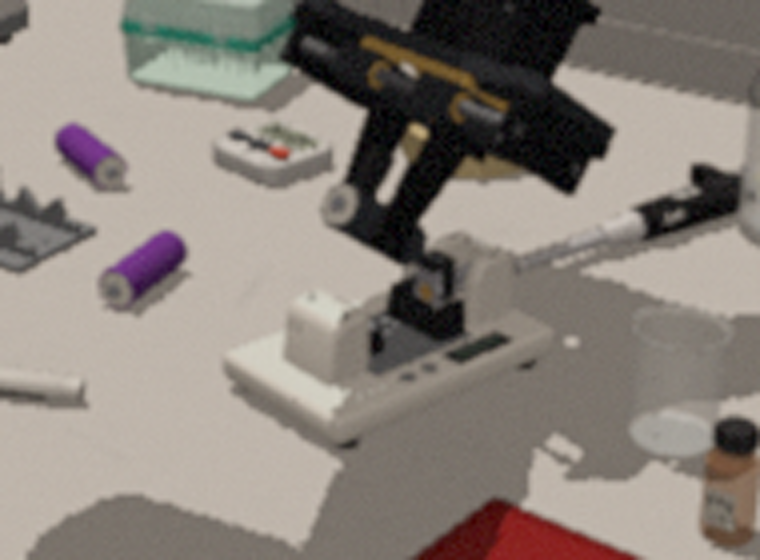

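The picture shows the cell held with its button end (340,205) raised and its flat end in front of the spring hood (430,285). Descending now.

```bash
python3 -m creep '[[-1,-5,0,7,0,0,0],[-1,-10,0,14,0,0,0],[-1,-14.5,0,21,0,0,0],[-1,-14.5,0,21,0,0,0]]'>/dev/null; python3 -c "from h import *;print(where())"; python3 -m creep '[[-1,-2.5,0,3.5,0,0,0],[-1,-5.4,0,7.2,0,0,0],[-1,-5.4,0,7.2,0,0,0],[-1,-5.4,0,7.2,0,0,0]]'>/dev/null
python3 -c "
from h import *
print(where()); print([delta(*pose(x,41,37)) for x in (-9,-16,-20,-26)])"
```

```text
t 7.02 flat xyz [-7.6  2.6 47.5] tilt 37.3 F(charger) [ 0.1 -0.4 -1.2] M [-0.42 -1.4  -0.03] grip 0.288
t 7.35 flat xyz [-9.1  2.5 40.5] tilt 37.1 F(charger) [ 0.2  0.4 -0.7] M [-0.44 -1.41 -0.01] grip 0.290
[([0.5, 1.1, -0.3], [-0.4, -0.1, -0.4]), ([-5.1, 1.1, -4.5], [-0.4, -0.1, -0.4]), ([-8.3, 1.1, -6.9], [-0.4, -0.1, -0.4]), ([-13.0, 1.1, -10.6], [-0.4, -0.1, -0.4])]
```

```bash
w(){ python3 -c "from h import *;print(where())"; }
python3 -m creep '[[-1,-2.5,0.5,-2,-0.4,0,-0.4],[-1,-5.1,1.1,-4.5,-0.4,0,-0.4],[-1,-5.1,1.1,-4.5,-0.4,0,-0.4],[-1,-5.1,1.1,-4.5,-0.4,0,-0.4]]'>/dev/null; w
python3 -m creep '[[-1,-1.6,0,-1.2,0,0,0],[-1,-1.6,0,-1.2,0,0,0],[-1,-1.6,0,-1.2,0,0,0]]'>/dev/null; w
python3 -m creep '[[-1,-1.6,0,-1.2,0,0,0],[-1,-1.6,0,-1.2,0,0,0],[-1,-1.6,0,-1.2,0,0,0]]'>/dev/null; w
python3 -m creep '[[-1,-1.6,0,-1.2,0,0,0],[-1,-1.6,0,-1.2,0,0,0],[-1,-1.6,0,-1.2,0,0,0]]'>/dev/null; w
```

```text
t 7.68 flat xyz [-16.4  -0.2  41.4] tilt 37.0 F(charger) [ 0.1  0.2 -0.7] M [-0.48 -1.42 -0.05] grip 0.291
t 7.93 flat xyz [-18.   -0.2  41.3] tilt 37.0 F(charger) [-0.6 -0.3 -0.7] M [-0.43 -1.35  0.08] grip 0.290
t 8.18 flat xyz [-19.2  -0.1  41.2] tilt 37.1 F(charger) [ 2.4 -0.3 -0. ] M [-0.15 -0.82 -0.07] grip 0.290
t 8.43 flat xyz [-21.6  -0.1  41.2] tilt 37.1 F(charger) [3.1 0.3 0.4] M [-0.16 -0.69 -0.07] grip 0.289
```

```bash
w(){ python3 -c "from h import *;print(where())"; }
python3 -m creep '[[-1,-1.6,0,-1.2,0,0,0],[-1,-3.2,0,-2.4,0,0,0],[-1,-3.2,0,-2.4,0,0,0]]'>/dev/null; w
python3 -m creep '[[-1,-1.3,0,-1,0,0,0],[-1,-2.4,0,-1.8,0,0,0],[-1,-2.4,0,-1.8,0,0,0],[-1,-2.4,0,-1.8,0,0,0]]'>/dev/null; w
python3 -c "
from h import *
for th in (37,31,25,20,17,14): print(th,delta(*pose(-36.6+13*np.sin(np.radians(th)),41.5,th)))"
```

```text
t 8.68 flat xyz [-25.8  -0.1  41.2] tilt 37.1 F(charger) [ 3.7 -0.4  0.4] M [-0.03 -0.39 -0.04] grip 0.291
t 9.02 flat xyz [-28.8  -0.1  41.2] tilt 37.1 F(charger) [4.2 0.6 0.3] M [-0.03 -0.21 -0.02] grip 0.287
37 ([0.3, -0.0, -0.2], [0.0, -0.1, 0.0])
31 ([17.2, -0.0, 4.0], [0.0, -6.1, 0.0])
25 ([33.3, -0.0, 9.9], [0.0, -12.1, 0.0])
20 ([46.1, -0.0, 16.2], [0.0, -17.1, 0.0])
17 ([53.5, -0.0, 20.5], [0.0, -20.1, 0.0])
14 ([60.6, -0.0, 25.2], [0.0, -23.1, 0.0])
```

```bash
w(){ python3 -c "from h import *;print(where())"; }
python3 -m creep '[[-1,8.7,0,1.8,0,-3.1,0],[-1,17.2,0,4,0,-6.1,0],[-1,25.3,0,6.8,0,-9.1,0],[-1,33.3,0,9.9,0,-12.1,0],[-1,33.3,0,9.9,0,-12.1,0],[-1,33.3,0,9.9,0,-12.1,0]]'>/dev/null; w
python3 -c "
from h import *
for th in (25,22,20,17,14): print(th,delta(*pose(-36.6+13*np.sin(np.radians(th)),41.5,th)))"
```

```text
t 9.52 flat xyz [-30.5  -0.1  41.9] tilt 25.0 F(charger) [ 3.7  0.  -0.9] M [ 0.08  0.22 -0.07] grip 0.289
25 ([-0.8, 0.0, 0.1], [0.0, 0.0, 0.0])
22 ([7.6, 0.0, 2.0], [0.0, -3.0, 0.0])
20 ([13.1, 0.0, 3.5], [0.0, -5.0, 0.0])
17 ([21.2, 0.0, 6.2], [0.0, -8.0, 0.0])
14 ([29.1, 0.0, 9.3], [0.0, -11.0, 0.0])
```

```bash
w(){ python3 -c "from h import *;print(where())"; }
python3 -m creep '[[-1,3.5,0,1,0,-1.5,0],[-1,7.6,0,2,0,-3,0],[-1,13.1,0,3.5,0,-5,0],[-1,13.1,0,3.5,0,-5,0],[-1,13.1,0,3.5,0,-5,0]]'>/dev/null; w
python3 -c "
from h import *
for th in (20,18,16,14): print(th,delta(*pose(-36.6+13*np.sin(np.radians(th)),41.5,th)))"
```

```text
t 9.93 flat xyz [-32.6  -0.1  41.3] tilt 20.0 F(charger) [ 4.8 -0.2  0.3] M [ 0.17  0.46 -0.  ] grip 0.283
20 ([0.5, -0.0, -0.0], [0.0, 0.0, 0.0])
18 ([6.0, -0.0, 1.2], [0.0, -2.0, 0.0])
16 ([11.5, -0.0, 2.7], [0.0, -4.0, 0.0])
14 ([17.0, -0.0, 4.3], [0.0, -6.0, 0.0])
```

```bash
w(){ python3 -c "from h import *;print(where())"; }
python3 -m creep '[[-1,3,0,0.6,0,-1,0],[-1,6,0,1.2,0,-2,0],[-1,6,0,1.2,0,-2,0]]'>/dev/null; w
python3 -m creep '[[-1,2.8,0,0.7,0,-1,0],[-1,5.5,0,1.4,0,-2,0],[-1,5.5,0,1.4,0,-2,0],[-1,5.5,0,1.4,0,-2,0]]'>/dev/null; w
python3 -c "
from h import *
p,d,W=cap('scene'); cv2.imwrite('pics/s2.png',cv2.resize(p[200:310,280:400,::-1],None,fx=5,fy=5,interpolation=2))
for th in (16,15,14): print(th,delta(*pose(-36.6+13*np.sin(np.radians(th)),41.5,th)))"
```

```text
t 10.18 flat xyz [-32.7  -0.1  41.3] tilt 17.9 F(charger) [ 4.6 -0.2 -1.4] M [ 0.12  0.44 -0.04] grip 0.288
t 10.52 flat xyz [-33.2  -0.1  41.2] tilt 15.9 F(charger) [ 3.8 -0.2 -1. ] M [0.13 0.53 0.04] grip 0.285
16 ([0.1, -0.0, -0.3], [0.0, 0.1, 0.0])
15 ([2.9, -0.0, 0.3], [0.0, -0.9, 0.0])
14 ([5.7, -0.0, 1.0], [0.0, -1.9, 0.0])
```

View pics/s2.png

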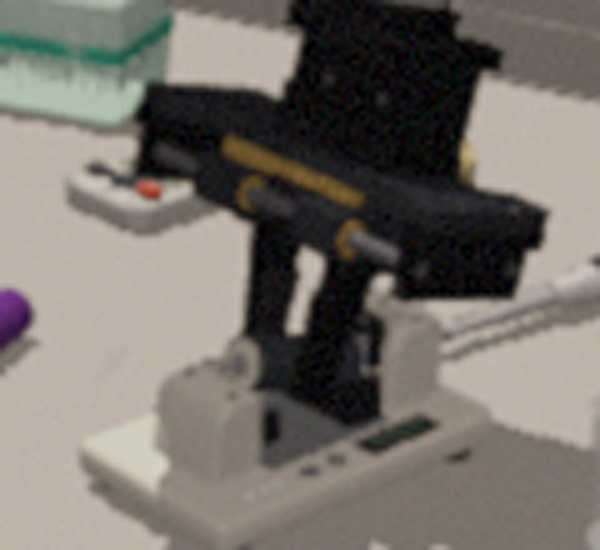

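The picture shows the button (240,365) just above and behind the fixed tower's edge, with the flat end under the hood.

```bash
w(){ python3 -c "from h import *;print(where())"; }
python3 -m creep '[[-1,2.9,0,0.3,0,-0.9,0],[-1,2.9,0,0.3,0,-0.9,0],[-1,2.9,0,0.3,0,-0.9,0]]'>/dev/null; w
python3 -m creep '[[-1,2.8,0,0.7,0,-1,0],[-1,2.8,0,0.7,0,-1,0],[-1,2.8,0,0.7,0,-1,0]]'>/dev/null; w
python3 -c "
from h import *
for x in (-32.9,-32.4,-31.9): print(delta(*pose(x,41.5,14)))"
```

```text
t 10.82 flat xyz [-33.2  -0.1  41.4] tilt 15.0 F(charger) [ 4.7 -0.8 -1.3] M [0.08 0.52 0.03] grip 0.292
t 11.07 flat xyz [-33.3  -0.1  41.4] tilt 14.0 F(charger) [ 4.4  0.1 -2.3] M [0.1  0.61 0.01] grip 0.293
([0.4, -0.0, 0.0], [0.0, -0.0, 0.0])
([0.9, -0.0, 0.2], [0.0, -0.0, 0.0])
([1.4, -0.0, 0.3], [0.0, -0.0, 0.0])
```

```bash
w(){ python3 -c "from h import *;print(where())"; }
python3 -m creep '[[-0.3,0,0,0,0,0,0],[-0.3,0,0,0,0,0,0],[-0.1,0,0,0,0,0,0],[-0.1,0,0,0,0,0,0],[-0.1,0,0,0,0,0,0],[-0.1,0,0,0,0,0,0]]'>/dev/null; w
python3 -c "
from h import *
p,d,W=cap('scene'); cv2.imwrite('pics/s3.png',cv2.resize(p[200:310,280:400,::-1],None,fx=5,fy=5,interpolation=2))
p,d,W=cap('wrist','w4'); s=r.sense(); Q=(W-s['tcp_pos'])@s['ee_rot']*1e3
g=(abs(Q[...,1])<3)&(Q[...,2]>140)&(Q[...,2]<190)&(Q[...,0]>8)&(Q[...,0]<45)&(d>0); q=Q[g]
print(np.percentile(q[:,0],[99,99.9]),[(x0,round(float(np.median(q[abs(q[:,0]-x0)<2][:,2])),1)) for x0 in (12,17,22,26)])"
```

```text
t 11.57 flat xyz [-34.3  -0.3  41.8] tilt 13.9 F(charger) [ 0.2 -0.4 -0.6] M [-0.17 -0.47 -0.  ] grip 0.442
[44.50613656 44.88469466] [(12, 159.4), (17, 159.4), (22, 159.3), (26, 159.3)]
```

View pics/w4.png

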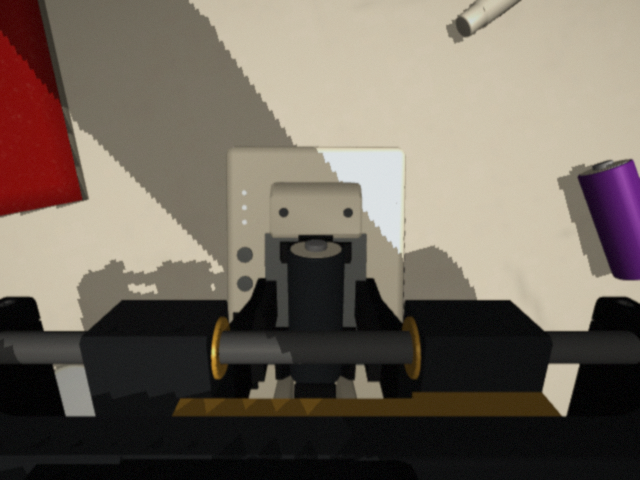

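The picture shows the cell standing free between open fingers, its button (316,245) against the fixed tower. Withdrawing to press.

```bash
cat >> h.py <<'E'
EP=np.array([.0095,0,.182])
def edge(x,z,th=-8):
    R,_=pose(0,0,th); return R, C+frame()@(np.array([x,0,z])/1e3)-R@EP
def wedge():
    s=r.sense(); A=frame().T@s["ee_rot"]; q=frame().T@(s["ee_rot"]@EP+s["tcp_pos"]-C)*1e3
    return "t %.2f edge %s th %.1f F %s"%(s["time_s"],np.round(q,1),np.degrees(np.arctan2(A[2,0],A[0,0])),np.round(frame().T@s["wrist_force"],1))
E
python3 -m creep '[[-0.1,0,0,-5,0,0,0],[-0.1,0,0,-20,0,0,0],[-0.1,0,0,-45,0,0,0],[-0.5,0,0,-65,0,0,0],[-1,0,0,-65,0,0,0],[-1,0,0,-65,0,0,0]]'>/dev/null
python3 -c "
from h import *
print(wedge()); print(delta(*edge(29.5,85)))"
```

```text
t 12.17 edge [ -2.4  -0.4 106.9] th 13.8 F [ 0.7 -0.6 -0.6]
([94.2, -0.1, 38.5], [0.1, -21.8, 0.0])
```

```bash
python3 -m creep '[[-1,25,0,5,0,-5.5,0],[-1,50,0,14,0,-11,0],[-1,72,0,24,0,-16.5,0],[-1,94,0,38,0,-21.8,0],[-1,94,0,38,0,-21.8,0],[-1,94,0,38,0,-21.8,0]]'>/dev/null
python3 -c "
from h import *
print(wedge()); print(r.sense()['gripper_width']); print(delta(*edge(29.5,74)))
E=T('wrist'); p,d,W=cap('wrist','w5'); X=(W-C)@frame()*1e3
g=(abs(X[...,1])<3)&(X[...,2]>45)&(d>0)
for x0 in range(12,62,3):
  k=g&(abs(X[...,0]-x0)<1.5); print(x0,k.sum(),np.round(np.median(X[k][:,2]),1) if k.any() else '',end=' | ')
p,d,W=cap('scene'); X=(W-C)@frame()*1e3;g=(abs(X[...,1])<6)&(X[...,2]>45)&(d>0)
print()
for x0 in range(-30,62,4):
  k=g&(abs(X[...,0]-x0)<2); print(x0,k.sum(),np.round(np.median(X[k][:,2]),1) if k.any() else '',end=' | ')
"
```

```text
t 12.67 edge [35.3  2.  82.1] th -7.4 F [-0.8 -0.   0.3]
0.0041094484839694885
([-2.7, 1.5, 8.6], [-0.2, -0.6, 0.1])
12 7 65.7 | 15 9 66.4 | 18 8 67.1 | 21 8 67.8 | 24 97 132.9 | 27 138 132.5 | 30 192 66.6 | 33 127 59.0 | 36 214 88.7 | 39 366 107.6 | 42 163 121.8 | 45 48 55.1 | 48 57 55.1 | 51 53 55.0 | 54 72 54.8 | 57 73 52.4 | 60 176 51.9 | 
-30 9 58.4 | -26 3 55.4 | -22 4 56.7 | -18 2 57.2 | -14 4 58.3 | -10 4 58.3 | -6 3 59.5 | -2 4 60.0 | 2 1 62.9 | 6 3 62.6 | 10 6 63.9 | 14 1 65.6 | 18 6 64.8 | 22 2 68.0 | 26 5 67.1 | 30 13 64.4 | 34 44 90.9 | 38 33 118.2 | 42 12 126.1 | 46 8 55.0 | 50 3 54.4 | 54 12 55.5 | 58 17 168.9 |
```

```bash
python3 -c "
from h import *
print(wedge()); print(delta(*edge(29.5,75)))"
```

```text
t 12.77 edge [29.8 -0.5 84.4] th -7.8 F [-0.5 -0.3  0.7]
([1.6, -0.4, 9.3], [0.1, -0.2, 0.0])
```

```bash
w(){ python3 -c "from h import *;print(wedge())"; }
python3 -m creep '[[-1,0.8,-0.2,4.5,0,0,0],[-1,1.4,-0.4,9.3,0,0,0],[-1,1.4,-0.4,9.3,0,0,0],[-1,1.4,-0.4,9.3,0,0,0],[-1,1.4,-0.4,9.3,0,0,0]]'>/dev/null; w
python3 -m creep '[[-1,0.3,0,2,0,0,0],[-1,0.6,0,4,0,0,0],[-1,0.6,0,4,0,0,0]]'>/dev/null; w
python3 -m creep '[[-1,0.14,0,1,0,0,0],[-1,0.14,0,1,0,0,0],[-1,0.14,0,1,0,0,0]]'>/dev/null; w
python3 -m creep '[[-1,0.14,0,1,0,0,0],[-1,0.14,0,1,0,0,0],[-1,0.14,0,1,0,0,0]]'>/dev/null; w
```

```text
t 13.18 edge [30.1  0.3 74.6] th -7.8 F [-0.3  0.6  1.2]
t 13.43 edge [30.8  0.4 70.3] th -7.7 F [ 0.3  0.6 -0.4]
t 13.68 edge [30.6  0.3 69.7] th -7.8 F [-0.1 -0.6 -0.3]
t 13.93 edge [30.6  0.3 68.7] th -7.8 F [-0.6 -0.5 -0.8]
```

```bash
cat > g.py <<'E'
import sys
from h import *
print(wedge(),flush=True); sys.exit(0 if (frame().T@r.sense()["wrist_force"])[2]<float(sys.argv[1]) else 1)
E
python3 -m creep '[[-1,-0.6,0,1,0,0,0],[-1,-0.6,0,1,0,0,0],[-1,-0.6,0,1,0,0,0]]'>/dev/null; python3 g.py 8 &&
python3 -m creep '[[-1,0.14,0,1,0,0,0],[-1,0.14,0,1,0,0,0],[-1,0.14,0,1,0,0,0]]'>/dev/null; python3 g.py 8 &&
python3 -m creep '[[-1,0.14,0,1,0,0,0],[-1,0.14,0,1,0,0,0],[-1,0.14,0,1,0,0,0]]'>/dev/null; python3 g.py 8
```

```text
t 14.18 edge [30.1  0.4 67.8] th -7.7 F [ 2.2 -0.1  2.6]
t 14.43 edge [30.   0.3 66.8] th -7.8 F [2.7 0.3 2.8]
t 14.68 edge [29.8  0.2 65.7] th -7.8 F [ 1.  -0.3  2.6]
```

```bash

python3 -m creep '[[-1,0.14,0,1,0,0,0],[-1,0.28,0,2,0,0,0],[-1,0.28,0,2,0,0,0]]'>/dev/null; python3 g.py 9 &&
python3 -m creep '[[-1,0.14,0,1,0,0,0],[-1,0.28,0,2,0,0,0],[-1,0.28,0,2,0,0,0]]'>/dev/null && python3 g.py 9 &&
python3 -m creep '[[-1,0.14,0,1,0,0,0],[-1,0.14,0,1,0,0,0],[-1,0.14,0,1,0,0,0]]'>/dev/null && python3 g.py 9 &&
python3 -m creep '[[-1,0.14,0,1,0,0,0],[-1,0.14,0,1,0,0,0],[-1,0.14,0,1,0,0,0]]'>/dev/null && python3 g.py 9
```

```text
t 14.93 edge [29.7  0.2 63.4] th -7.8 F [ 0.1 -0.8  0.4]
t 15.18 edge [29.9  0.3 61.5] th -7.8 F [ 0.4 -0.4 -0.1]
t 15.43 edge [29.9  0.3 60.7] th -7.8 F [ 0.1 -1.1  1. ]
t 15.68 edge [29.9  0.3 59.7] th -7.8 F [ 0.2 -0.4  0.9]
```

```bash
python3 -c "
from h import *
p,d,W=cap('scene'); cv2.imwrite('pics/s4.png',cv2.resize(p[225:305,290:390,::-1],None,fx=6,fy=6,interpolation=2)); X=(W-C)@frame()*1e3;g=(abs(X[...,1])<6)&(X[...,2]>45)&(d>0)
for x0 in range(-30,62,4):
  k=g&(abs(X[...,0]-x0)<2); print(x0,k.sum(),np.round(np.median(X[k][:,2]),1) if k.any() else '',end=' | ')
p,d,W=cap('wrist','w6'); X=(W-C)@frame()*1e3; g=(abs(X[...,1])<13)&(X[...,2]>45)&(X[...,2]<75)&(d>0); print()
for x0 in range(0,62,3):
  k=g&(abs(X[...,0]-x0)<1.5); print(x0,k.sum(),np.round(np.percentile(X[k][:,2],90),1) if k.any() else '',end=' | ')
"
```

```text
-30 10 58.0 | -26 2 54.4 | -22 4 54.4 | -18 2 55.0 | -14 2 55.4 | -10 4 55.2 | -6 3 56.3 | -2 5 56.4 | 2 2 55.3 | 6 1 57.0 | 10 3 56.8 | 14 2 55.4 | 18 1 57.0 | 22 1 55.1 | 26 1 55.8 | 30 18 57.0 | 34 40 76.8 | 38 20 99.5 | 42 4 55.5 | 46 8 55.5 | 50 6 54.6 | 54 13 56.4 | 58 28 152.6 | 
0 0  | 3 0  | 6 0  | 9 0  | 12 7 50.6 | 15 23 51.7 | 18 30 52.8 | 21 34 53.7 | 24 43 54.5 | 27 53 55.1 | 30 833 66.7 | 33 428 74.0 | 36 90 55.0 | 39 282 55.7 | 42 286 55.7 | 45 296 55.7 | 48 304 55.7 | 51 305 55.8 | 54 386 55.6 | 57 419 53.9 | 60 518 51.2 |
```

View pics/s4.png

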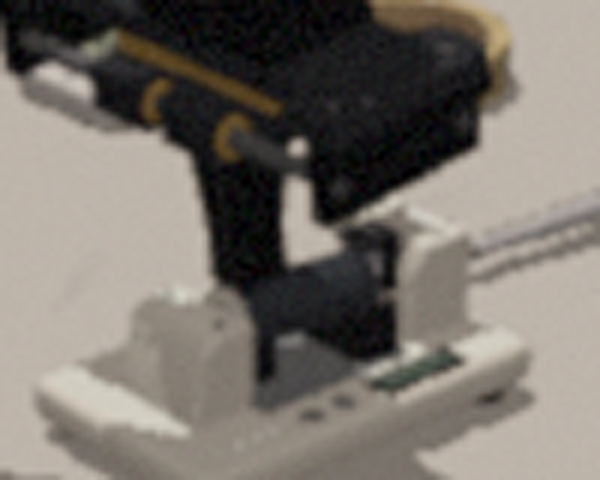

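The picture shows the cell between the towers, nearly level (about 3-4 degrees still up), with the button at the lip under the fingers (245,300). Pressing on in fine steps.

```bash

python3 -m creep '[[-1,0.14,0,1,0,0,0],[-1,0.14,0,1,0,0,0],[-1,0.14,0,1,0,0,0]]'>/dev/null; python3 g.py 14 &&
python3 -m creep '[[-1,0.07,0,0.5,0,0,0],[-1,0.07,0,0.5,0,0,0]]'>/dev/null && python3 g.py 14 &&
python3 -m creep '[[-1,0.07,0,0.5,0,0,0],[-1,0.07,0,0.5,0,0,0]]'>/dev/null && python3 g.py 14 &&
python3 -m creep '[[-1,0.07,0,0.5,0,0,0],[-1,0.07,0,0.5,0,0,0]]'>/dev/null && python3 g.py 14 &&
python3 -m creep '[[-1,0.07,0,0.5,0,0,0],[-1,0.07,0,0.5,0,0,0]]'>/dev/null && python3 g.py 14 &&
python3 -m creep '[[-1,0.07,0,0.5,0,0,0],[-1,0.07,0,0.5,0,0,0]]'>/dev/null && python3 g.py 14
```

```text
t 16.03 edge [29.9  0.3 58.7] th -7.8 F [1.  0.5 1.8]
t 16.20 edge [30.   0.3 58.1] th -7.8 F [1.  0.1 2. ]
t 16.37 edge [30.   0.3 57.6] th -7.8 F [ 1.  -0.7  1. ]
t 16.53 edge [30.1  0.4 57.1] th -7.7 F [ 2.  -0.2  2.1]
t 16.70 edge [30.   0.3 56.6] th -7.8 F [ 1.8 -0.3  2.7]
t 16.87 edge [29.8  0.2 56.2] th -7.8 F [ 0.9 -0.1  2. ]
```

```bash

python3 -m creep '[[-1,0.07,0,0.5,0,0,0],[-1,0.07,0,0.5,0,0,0]]'>/dev/null; python3 g.py 13 &&
python3 -m creep '[[-1,0.07,0,0.5,0,0,0],[-1,0.07,0,0.5,0,0,0]]'>/dev/null && python3 g.py 13 &&
python3 -m creep '[[-1,0.07,0,0.5,0,0,0],[-1,0.07,0,0.5,0,0,0]]'>/dev/null && python3 g.py 13 &&
python3 -m creep '[[-1,0.05,0,0.4,0,0,0],[-1,0.05,0,0.4,0,0,0]]'>/dev/null && python3 g.py 13 &&
python3 -m creep '[[-1,0.04,0,0.3,0,0,0],[-1,0.04,0,0.3,0,0,0]]'>/dev/null && python3 g.py 13 &&
python3 -m creep '[[-1,0.04,0,0.3,0,0,0],[-1,0.04,0,0.3,0,0,0]]'>/dev/null && python3 g.py 13
```

```text
t 17.03 edge [29.8  0.2 55.7] th -7.8 F [0.9 0.  2.2]
t 17.20 edge [29.9  0.2 55.1] th -7.8 F [ 0.  -0.5  1.2]
t 17.37 edge [29.7  0.1 54.6] th -7.8 F [0.8 0.4 0.2]
t 17.53 edge [29.5  0.  54.2] th -7.8 F [0.6 0.1 0.8]
t 17.70 edge [29.5  0.1 54.1] th -7.8 F [0.5 1.2 1.5]
t 17.87 edge [29.5  0.1 53.9] th -7.8 F [ 0.6 -1.   2.7]
```

```bash

python3 -m creep '[[-1,0.04,0,0.3,0,0,0],[-1,0.04,0,0.3,0,0,0]]'>/dev/null; python3 g.py 13 &&
python3 -m creep '[[-1,0.03,0,0.2,0,0,0],[-1,0.03,0,0.2,0,0,0]]'>/dev/null && python3 g.py 13
python3 -c "
from h import *
p,d,W=cap('scene'); cv2.imwrite('pics/s5.png',cv2.resize(p[225:305,290:390,::-1],None,fx=6,fy=6,interpolation=2)); X=(W-C)@frame()*1e3;g=(abs(X[...,1])<6)&(X[...,2]>45)&(d>0)
for x0 in range(-30,34,4):
  k=g&(abs(X[...,0]-x0)<2); print(x0,k.sum(),np.round(np.median(X[k][:,2]),1) if k.any() else '',end=' | ')
"
```

```text
t 18.03 edge [29.5  0.1 53.7] th -7.8 F [ 1.5 -1.1  4.9]
t 18.20 edge [29.5  0.1 53.7] th -7.8 F [ 1.8 -0.4  6.5]
-30 7 54.3 | -26 6 53.9 | -22 3 53.2 | -18 4 52.4 | -14 3 52.3 | -10 6 53.2 | -6 4 53.3 | -2 2 53.0 | 2 1 53.3 | 6 1 50.2 | 10 0  | 14 1 52.3 | 18 1 48.7 | 22 1 50.3 | 26 0  | 30 13 59.6 |
```

```bash

python3 -m creep '[[-1,0.03,0,0.2,0,0,0],[-1,0.03,0,0.2,0,0,0]]'>/dev/null; python3 g.py 12 &&
python3 -m creep '[[-1,0.03,0,0.2,0,0,0],[-1,0.03,0,0.2,0,0,0]]'>/dev/null && python3 g.py 12 &&
python3 -m creep '[[-1,0.03,0,0.2,0,0,0],[-1,0.03,0,0.2,0,0,0]]'>/dev/null && python3 g.py 12 &&
python3 -m creep '[[-1,0.03,0,0.2,0,0,0],[-1,0.03,0,0.2,0,0,0]]'>/dev/null && python3 g.py 12
```

```text
t 18.42 edge [29.5  0.1 53.6] th -7.8 F [1.4 0.3 6.7]
t 18.58 edge [29.5  0.1 53.5] th -7.8 F [ 2.6 -0.1  8.4]
t 18.75 edge [29.5  0.1 53.4] th -7.8 F [ 2.4 -0.1  9.5]
t 18.92 edge [29.5  0.1 53.4] th -7.8 F [3.7 0.8 9.5]
```

```bash

python3 -m creep '[[-1,0.03,0,0.2,0,0,0],[-1,0.03,0,0.2,0,0,0]]'>/dev/null; python3 g.py 13.5 &&
python3 -m creep '[[-1,0.03,0,0.2,0,0,0],[-1,0.03,0,0.2,0,0,0]]'>/dev/null && python3 g.py 13.5 &&
python3 -m creep '[[-1,0.03,0,0.2,0,0,0],[-1,0.03,0,0.2,0,0,0]]'>/dev/null && python3 g.py 13.5
```

```text
t 19.08 edge [29.5  0.1 53.3] th -7.8 F [ 3.9  0.2 10.5]
t 19.25 edge [29.5  0.1 53.2] th -7.9 F [ 4.   0.3 12.2]
t 19.42 edge [29.5  0.1 53.2] th -7.9 F [ 4.3 -0.2 12.7]
```

```bash

python3 -m creep '[[-1,0.5,0,-0.07,0,0,0],[-1,0.5,0,-0.07,0,0,0]]'>/dev/null; python3 g.py 15 &&
python3 -m creep '[[-1,0.5,0,-0.07,0,0,0],[-1,0.5,0,-0.07,0,0,0]]'>/dev/null; python3 g.py 15 &&
python3 -m creep '[[-1,0.5,0,-0.07,0,0,0],[-1,0.5,0,-0.07,0,0,0]]'>/dev/null; python3 g.py 15
```

```text
t 19.58 edge [29.6  0.  53.2] th -7.9 F [ 2.5  0.5 10.9]
t 19.75 edge [29.6 -0.1 53.3] th -7.9 F [1.  1.3 9.9]
t 19.92 edge [29.7 -0.1 53.3] th -8.0 F [-0.5  2.8  8.6]
```

```bash

python3 -m creep '[[-1,-0.8,0,-0.5,0,0,0],[-1,-1.1,0,-2,0,0,0],[-1,-1.1,0,-3,0,0,0]]'>/dev/null; python3 g.py 15
python3 -m creep '[[-1,-3,0,-25,0,0,0],[-1,-10,0,-60,0,0,0],[-1,-20,0,-90,0,6,0],[-1,-20,0,-110,0,8,0],[-1,-20,0,-110,0,8,0],[-1,-20,0,-110,0,8,0]]'>/dev/null
python3 -c "
from h import *
print(wedge()); p,d,W=cap('wrist','w7'); np.save('pics/w7.npy',W); X=(W-C)@frame()*1e3; 
cv2.imwrite('pics/w7c.png',cv2.resize(p[130:330,220:420,::-1],None,fx=3,fy=3,interpolation=2))
g=(abs(X[...,1])<3)&(X[...,2]>30)&(X[...,2]<75)&(d>0)
for x0 in range(-78,66,3):
  k=g&(abs(X[...,0]-x0)<1.5); print(x0,k.sum(),np.round(np.median(X[k][:,2]),1) if k.any() else '',end=' | ')
"
```

```text
t 20.17 edge [31.   0.4 54.7] th -7.7 F [-0.3  0.1 -0. ]
t 20.67 edge [ 5.06e+01 -1.00e-01  1.67e+02] th 0.1 F [ 1.  -0.  -0.8]
-78 0  | -75 0  | -72 0  | -69 0  | -66 0  | -63 0  | -60 0  | -57 0  | -54 0  | -51 0  | -48 0  | -45 0  | -42 0  | -39 0  | -36 0  | -33 0  | -30 0  | -27 0  | -24 0  | -21 0  | -18 0  | -15 0  | -12 0  | -9 0  | -6 0  | -3 0  | 0 11 53.8 | 3 22 53.8 | 6 25 53.7 | 9 22 53.9 | 12 25 53.9 | 15 19 53.9 | 18 27 53.9 | 21 24 53.8 | 24 25 53.7 | 27 26 53.8 | 30 23 53.9 | 33 29 51.8 | 36 19 53.8 | 39 23 55.0 | 42 27 54.7 | 45 25 55.0 | 48 25 55.2 | 51 27 55.1 | 54 28 54.7 | 57 31 52.5 | 60 37 49.3 | 63 39 37.7 |
```

View pics/w7c.png

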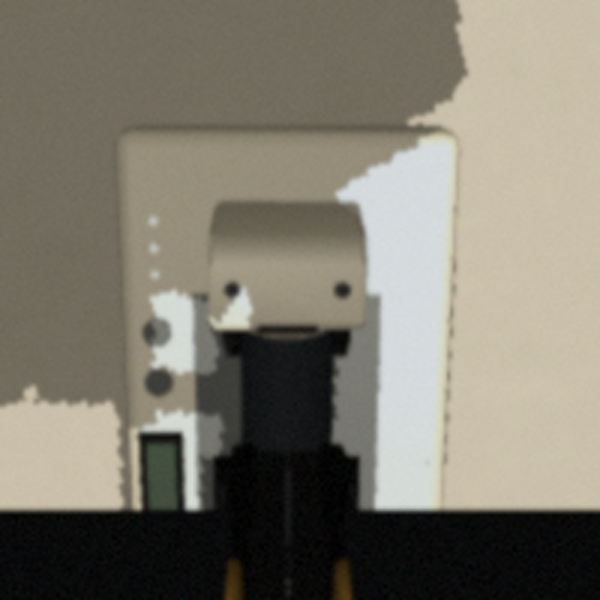

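The picture shows the cell lying level, with its can end up against the fixed tower at crop (287,335) and the button hidden under the lip. I'll check the can end's position more finely, since seated it should be at x = 32.5 and on the nose at about 30.3.

```bash
python3 -m creep '[[-1,-20,0,-15,0,0,0],[-1,-45,0,-30,0,0,0],[-1,-75,0,-40,0,0,0],[-1,-105,0,-40,0,0,0],[-1,-105,0,-40,0,0,0],[-1,-105,0,-40,0,0,0]]'>/dev/null
python3 -c "
from h import *
W=np.load('pics/w7.npy'); X=(W-C)@frame()*1e3
g=(abs(X[...,1])<4)&(X[...,0]>29)&(X[...,0]<38)&(X[...,2]>25)
q=X[g]; q=q[np.argsort(q[:,0])]
for a in np.arange(29,38,.5):
  k=q[(q[:,0]>=a)&(q[:,0]<a+.5)]; print(a,len(k),np.round(np.median(k[:,2]),1) if len(k) else '',end=' | ')
print(); print(wedge())
p,d,W=cap('wrist'); X=(W-C)@frame()*1e3; g=(abs(X[...,1])<3)&(X[...,2]>30)&(X[...,2]<75)&(d>0)
for x0 in range(-46,40,2):
  k=g&(abs(X[...,0]-x0)<1); print(x0,k.sum(),np.round(np.median(X[k][:,2]),1) if k.any() else '',end=' | ')
"
```

```text
29.0 3 53.0 | 29.5 4 54.2 | 30.0 7 53.8 | 30.5 5 54.6 | 31.0 9 53.9 | 31.5 26 215.9 | 32.0 28 215.4 | 32.5 36 134.6 | 33.0 29 216.1 | 33.5 20 216.2 | 34.0 22 216.2 | 34.5 27 216.0 | 35.0 24 215.9 | 35.5 24 215.9 | 36.0 34 216.0 | 36.5 30 216.0 | 37.0 23 215.9 | 37.5 34 216.1 | 
t 21.22 edge [-53.5   0.8 202.5] th 0.5 F [-0.1  0.7 -0.4]
-46 13 60.6 | -44 15 60.6 | -42 14 60.3 | -40 14 60.8 | -38 19 60.9 | -36 15 60.9 | -34 20 60.2 | -32 15 60.5 | -30 15 60.5 | -28 27 54.7 | -26 14 53.8 | -24 14 53.7 | -22 21 53.8 | -20 14 53.6 | -18 14 53.9 | -16 21 53.6 | -14 14 53.8 | -12 20 53.6 | -10 15 54.0 | -8 14 53.8 | -6 21 54.0 | -4 14 53.5 | -2 20 53.9 | 0 15 54.1 | 2 17 53.7 | 4 18 53.9 | 6 14 53.8 | 8 21 54.1 | 10 14 54.3 | 12 22 54.0 | 14 16 53.8 | 16 24 53.7 | 18 15 54.2 | 20 24 53.7 | 22 21 53.8 | 24 19 53.9 | 26 24 54.0 | 28 15 53.6 | 30 24 53.9 | 32 16 53.6 | 34 23 50.0 | 36 24 54.3 | 38 16 54.8 |
```

Seated: the hood's tip is at x ≈ -28.5 (spring travel about 6.5 to 7 mm), the can end is at about 32.5, and the top line is level at 54 mm.

```bash
python3 -c "
from h import *
print(r.finish_job())"
```

```text
the job is handed in; nothing more can be done
None
```

The thick cell is loaded in the bench charger: it lies level and holds itself with its button under the lip, pressing stayed at about 13 N, and the job was handed in at about 21 s.

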